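Wedge a battery tight in its assembly fixture

TASK

The black battery on the blue bench fixture still has play. Take the beech wedge with the red top out of the rack, put it point down into the middle of the tapered gap between the two sloped jaws, and press it down so that the wedge itself drives the battery carriage up against its end stop and everything is locked tight, then let go. Leave the slim grey wedge in the rack.

Things in the scene. Friction and masses are not known exactly. Their poses are not given: they have to be found in the camera images.
- wedge_center (a point): Beech wedge with red top, upright, tip down in a rack, 125 mm tall. Point: its centre, 62.5 from tip and top. z up, x thickness, y width (44). Thickness 8 at tip, growing evenly (10 deg each face) to 38 at 85 above the tip; the top 40 is a straight 38 x 44 head to grip. Symmetric. About 0.11 kg. Its tip starts 10 above the bench, in a pocket 42 deep with 1 mm play: draw it straight up.
- slim_center (a point): Bystander: slim grey plastic wedge, no red top, 115 mm tall, 44 wide, up to 24 thick; point: its centre, half-way up. It stands in the other pocket of the same fixed plywood rack (52 high, 190 x 64); the pockets lie 92 apart along the wedges' x. Either wedge may be in either pocket.
- fixture: Fixed bench fixture. Origin: on the bench under mid-gap when tight; z up, y along the gap, x across it: blue fixed jaw at +x, carriage's aluminium jaw at -x. Jaws 64 mm long, tops 100 high, sloped 10 deg like the wedge. Tight: gap 34 wide at the top, wedge tip 25 above the bench. Loose: gap narrower by the play, its middle half the play towards +x. All below 105 high.
- carriage (a joint): Slide of the carriage with black battery and aluminium jaw, in m: 0 nearest the blue jaw, 0.008 home against the blue end stop at its -x end. Play = 0.008 minus this; starts at 0 to 0.005. About 2 N friction, stays where left. Pressing the wedge down with some 4 to 13 N slides it home; then the wedge stops hard (press to about 20 N) and stays by friction.
Mind the look-alikes: they are no part of the job. There is more than one size of the part that bears wedge_center; the job needs the largest.

How it is judged (in metres and radians):
On the way:
1. the wedge's tip is in the gap between the jaws while the carriage still has play (y of wedge_center in the frame of fixture between -0.018 and 0.018 m and x of wedge_center in the frame of fixture between -0.02 and 0.025 m and height (world z) of wedge_center below 0.155 m and value of joint carriage below 0.0065 m), for 0.1 s.
At the end, for the whole second after the job is handed in: Carriage home within 1.2 mm; wedge released, at rest, upright within 7 degrees, between the jaws within 18 mm of their middle, within 6 mm of its tight depth and still pressing on the blue jaw (over 1 N); slim wedge within 20 mm of its start (value of joint carriage above 0.0068 m and height (world z) of wedge_center between 0.08 and 0.0935 m and angle between wedge_center's own z axis and vertical below 0.12 rad and y of wedge_center in the frame of fixture between -0.018 and 0.018 m and x of wedge_center in the frame of fixture between -0.008 and 0.008 m and contact force between wedge and fixture above 1 N and linear speed of wedge below 0.01 m/s and distance of slim_center from where it was at the start of the episode below 0.02 m); the robot touches nothing.
It fails at once if the slim grey wedge is taken out or shoved (distance of slim_center from where it was at the start of the episode above 0.02 m).
It also fails if it takes over 42 s, if anything falls off the work surface, if the arm or the gripper's body presses on something with over 40 N, if the wrist force passes 120 N, or if a joint passes its speed limit or range.

ROBOT

A 6-joint arm with a two-finger parallel gripper is mounted at the origin on the work surface. World frame = base frame: x ahead of the robot, y to its left, z up, the work surface at z = 0. Lengths are in m, angles in degrees, forces in N, time in s.
With the tool pointing down it reaches from about 0.3 to 0.95 m from the base axis. Payload 3.1 kg.
Tool frame: the origin (TCP) lies midway between the tips of the shut fingers; the grasp point (between the pads) lies 19 mm behind it (robot.grasp_offset is the z of the grasp point in the tool frame, in m); z points along the fingers, y is the line along which they close (so a half turn about z gives the same grasp; the last joint's range is limited). The gripper opens to 85 mm and grips with 20 to 120 N. Pads are 22 mm wide; open, the fingers measure 114 mm over their backs; the gripper's body (76 mm by 85 mm) begins 54 mm behind the grasp point. The pads swing forward as they close: fully open they stand 13 mm farther back than shut.
Start: joints at [-80.14, 17.653, 93.61, -0, 68.738, -3.994], TCP at [0.15, -0.607, 0.191] pointing down, gripper open.
Joint ranges: [-175.34, 175.34], [-45.06, 112.39], [2.9, 150.54], [-68.45, 248.45], [3.09, 151.38], [-168.51, 168.51]. Speed limits (degrees/s): [159.86, 159.86, 180, 180, 180, 180].

INTERFACE

Orientations are given as [roll, pitch, yaw] about the fixed x, y, z axes, in that order (R = Rz(yaw) Ry(pitch) Rx(roll)).
In Python, from rig import robot gives the robot as it stands.
- The arm moves only by the shell command python3 -m jog 'ROWS' [FORCE]. ROWS is JSON, a list of rows, each an object of numbers: "dx", "dy", "dz": the shift along the tool's x, y, z in mm; "roll": the turn about the tool's z in rad; "grip": the opening, from 0 (shut) to 1 (fully open). In form: [{"dx": .., "dy": .., "dz": .., "roll": .., "grip": ..}, ...]. A call has 1 to 20 rows; each row is the pose to reach, as a shift and turn from the pose commanded when the call began, along the tool's axes at that moment; what a row does not reach only later rows make up. A row lasts 1/12 s, in which the tool goes at most 41.7 mm and 7.16 degrees, less where a joint would pass 70% of its speed; a pose out of reach is approached as far as the arm can. A call with a gripper value outside its range is refused whole. The fingers move at their own pace and stop on an object; FORCE is the grip in N (left out, the last holds). Time passes only in rows, so rows that repeat a pose let the fingers close. It gives the time, the measured TCP pose, the force, the opening and the grip force at its end, in the units of the state.
- robot.observe(): the state, without advancing time (a new reading comes with each control period).
- robot.snapshot(name): name is "scene" or "top" or "wrist"; returns a dict with "img" (420x560x3 uint8, red, green, blue), "range_z" (420x560 float32, m along the optical axis (not along the pixel's ray), 0 where there is no reading), "vfov" (degrees; the focal length in pixels is half the picture's height over the tangent of half this angle, whatever the lens; pixels are square), "cx", "cy" (the principal point, pixels), "camera_from_world" (4x4, takes a point from world to camera coordinates). Camera axes: x right, y up, looking along -z (the intrinsics and any distortion apply to the point x, -y, -z); pixel columns grow to the right and rows downward; lengths in m; the calibration is good to about 2 mm. A picture is of the moment at which its call begins.
- robot.close_job(): hands the job in; it is judged then, once.
The state is a dict: "clock": time; "joint_positions": joint angles; "dq": joint speeds; "effort": joint torques, N m; "position": TCP position; "tcp_rot": TCP orientation; "contact_force": force on the tool from outside, world axes, zero at the start; "moment": the same for the moment, N m; "opening": finger opening in m; "grasp_force": force on a finger pad.
Only numpy, scipy, OpenCV 4.12 (cv2) and the standard library are available. Lean on these libraries where they do the work, as an engineer would, in place of code of your own. Each camera call takes 0.05 s, during which the arm holds its last target. There are 200 camera calls.

## Working session

There is one attempt and no reset: what is moved stays moved. The work goes in short steps, Python scripts to look and compute and a shell command to move; the robot and the scene stay as the last step left them, time stands still between calls to the robot, and variables do not carry over. Pictures are saved under pics/ and viewed, at most 10 in all, crops included, and the job is handed in when it is done.

```bash
mkdir -p pics
cat > h.py <<'E'
import numpy as np, cv2
from rig import robot
def snap(n):
    s=robot.snapshot(n); return s
def save(s,name): cv2.imwrite('pics/'+name+'.png',cv2.cvtColor(s['img'],cv2.COLOR_RGB2BGR))
def world(s):
    h,w=s['range_z'].shape; f=h/2/np.tan(np.radians(s['vfov'])/2)
    v,u=np.mgrid[:h,:w]; z=s['range_z']
    P=np.stack([(u-s['cx'])/f*z,-(v-s['cy'])/f*z,-z,np.ones_like(z)],-1)
    W=P@np.linalg.inv(s['camera_from_world']).T
    W=W[...,:3]; W[z==0]=np.nan; return W
E
python3 - <<'E'
from h import *
for n in('scene','top'):
    s=snap(n); save(s,n+'0'); np.savez('/tmp/'+n,**s); print({k:v for k,v in s.items() if k not in('img','range_z')}.keys(),s['vfov'],s['camera_from_world'].round(3).tolist())
print(robot.observe())
E
```

```text
dict_keys(['vfov', 'cx', 'cy', 'camera_from_world']) 48.705363033464714 [[-0.533, 0.846, -0.01, 0.208], [-0.5, -0.305, 0.811, 0.204], [0.683, 0.437, 0.585, -1.36], [0.0, 0.0, 0.0, 1.0]]
dict_keys(['vfov', 'cx', 'cy', 'camera_from_world']) 56.471499776947944 [[0.022, -1.0, 0.007, 0.045], [0.99, 0.023, 0.141, -0.534], [-0.141, 0.004, 0.99, -0.704], [0.0, 0.0, 0.0, 1.0]]
{'clock': 0.1, 'joint_positions': array([-8.01393209e+01,  1.77021207e+01,  9.36826891e+01,  8.64056045e-05,
        6.87402520e+01, -3.99291348e+00]), 'dq': array([ 0.08456968, -0.046407  , -0.22095267, -0.00028829, -0.03973046,
        0.00947921]), 'effort': array([-4.48838691e-04, -4.16407657e+01, -2.77645057e+01, -7.04259196e-05,
        4.05097206e-03,  1.44460284e-07]), 'position': array([ 0.14948458, -0.60597918,  0.19022989]), 'tcp_rot': array([-1.79875247e+02, -8.78869562e-03,  1.38535516e+01]), 'contact_force': array([0.08624522, 0.6537867 , 0.80434115]), 'moment': array([ 0.03055107, -0.00788726, -0.04024992]), 'grasp_force': 0.0, 'opening': 0.08567524682076141}
```

View pics/top0.png

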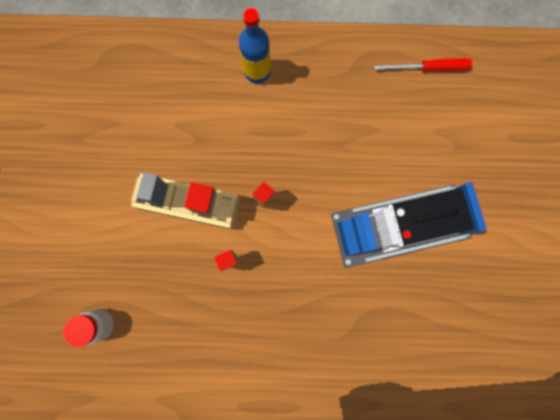

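View pics/scene0.png

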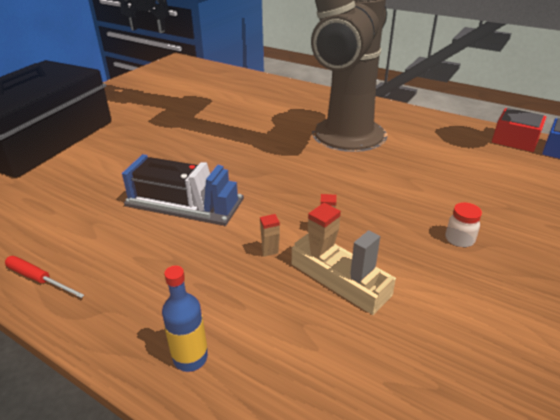

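The red-topped parts in the top view are at (198,197) in the rack, (264,192) and (225,260) loose on the bench, and a jar at (80,330). The one in the rack looks largest and matches "in a rack". The slim grey wedge is at (151,188). The fixture is at about (340–485, 185–265), with the blue jaw at its left end, so fixture +x points to image left. Next I measure these and check a crop.

Run:
```python
from h import *
s=dict(np.load('/tmp/top.npz')); W=world(s); im=s['img'].astype(int)
print(s['cx'],s['cy'])
def rect(m,name):
    p=W[m][:,:2]; p=p[~np.isnan(p).any(1)]
    (c,sz,a)=cv2.minAreaRect((p*1000).astype(np.float32)); print(name,len(p),'c',np.round(c,1),'size',np.round(sz,1),'ang',round(a,1),'z',np.nanmedian(W[m][:,2]).round(4))
R,G,B=im[...,0],im[...,1],im[...,2]
u=np.arange(560)[None]+0*R; v=np.arange(420)[:,None]+0*R
box=lambda a,b,c,d:(u>=a)&(u<=c)&(v>=b)&(v<=d)
red=(R>150)&(G<70)&(B<70); Z=W[...,2]
print(np.nanpercentile(Z[300:,200:330],[5,50,95]))
for b in((175,170,222,225),(250,178,280,210),(210,245,240,275)):
    m=box(*b)&red; zt=np.nanpercentile(Z[m],60); rect(m&(abs(Z-zt)<.004),b)
m=box(125,165,175,215); zt=np.nanpercentile(Z[m],95); rect(m&(Z>zt-.01),'slim')
rect(box(125,165,245,232)&(Z>.045)&(Z<.058),'rack')
fx=box(325,175,495,275)
rect(fx&(Z>.006),'fixture'); 
blue=(B>90)&(R<80)
rect(fx&blue&(u<385)&(Z>.09),'bluejaw top'); rect(fx&(u<410)&(R>140)&(B>140)&(abs(R-B)<40)&(Z>.09),'alu top'); rect(fx&blue&(u>440)&(Z>.02),'endstop')
Zc=Z[175:275,325:420]; print((np.nanpercentile(Zc,[90,99])))
print((Z[205:260:6,335:405:4]*1000).round(0).astype(int))
c=s['img'][150:280,120:500]
a=cv2.resize(c,None,fx=2.1,fy=2.1,interpolation=cv2.INTER_CUBIC)
cv2.imwrite('pics/crop1.png',cv2.cvtColor(a,cv2.COLOR_RGB2BGR))
```

```text
281.2354950436396 211.33378395221877
[-0.00187871  0.00024626  0.00240887]
(175, 170, 222, 225) 605 c [539.9 195.1] size [38.1 44.5] ang 78.5 z 0.1354
(250, 178, 280, 210) 257 c [558.8  90.3] size [26.9 31. ] ang 48.6 z 0.089
(210, 245, 240, 275) 276 c [437.8 153.2] size [26.7 30.9] ang 26.0 z 0.0891
slim 423 c [557.6 285.1] size [25. 44.] ang 78.5 z 0.125
rack 1031 c [548.4 240.8] size [191.4  63. ] ang 79.4 z 0.0487
fixture 8090 c [ 514.4 -177. ] size [110.2 254.7] ang 14.5 z 0.0864
bluejaw top 416 c [491.4 -89. ] size [63.6 24. ] ang 14.7 z 0.098
alu top 488 c [ 505.3 -136. ] size [39.1 70.4] ang 87.2 z 0.0977
endstop 542 c [ 542.2 -287.4] size [88.1 13.9] ang 14.2 z 0.0855
[0.09046341 0.10040606]
[[                  -2                    0                    1
                     1                    0                    1
                     0                   -1                   13
                    23                   24                   22
                    20                   11                   93
                    87                   87                   87]
[... 2881 characters left out ...]
       14                   12                   12
                    13                   13                    9
                    12                   13                   22
                    24                   23                   11]
 [                   0                   -1                   10
                    13                   12                   13
                    13                   11                   21
                    20                   24                   10
                     3                    1                   -1
                     2                    0                    1]]<stdin>:21: RuntimeWarning: invalid value encountered in cast
```

View pics/crop1.png

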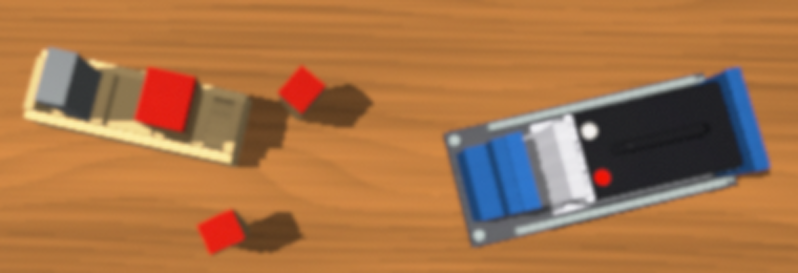

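The crop confirms it: the red top at crop (167,98) measures 38×44 mm at z 0.135, while the two loose ones measure 27×31 mm. The grey slim wedge is 92 mm away at crop (62,78). Next I profile the gap.

Run:
```python
from h import *
a=np.radians(104.4); ex=np.array([np.cos(a),np.sin(a)]); ey=np.array([-np.sin(a),np.cos(a)]); o=np.array([.498,-.112])
for n in('top','scene'):
    s=dict(np.load(f'/tmp/{n}.npz')); W=world(s); P=W.reshape(-1,3); P=P[~np.isnan(P).any(1)]
    C=s['img'].reshape(-1,3)[~np.isnan(W.reshape(-1,3)).any(1)].astype(int)
    d=P[:,:2]-o; x=d@ex*1000; y=d@ey*1000; z=P[:,2]*1000
    m=(abs(y)<60)&(x>-60)&(x<70)&(z>30)
    print(n)
    for k in range(-34,46,2):
        q=m&(x>=k)&(x<k+2)&(abs(y)<24)
        if q.sum(): print(k+1,q.sum(),'z',np.percentile(z[q],[10,50,90]).round(0),'rgb',np.median(C[q],0).astype(int))
    for nm,lo,hi in(('alu',-34,-20),('blue',12,30)):
        q=m&(x>lo)&(x<hi)&(z>92); print(nm,'y',np.percentile(y[q],[1,50,99]).round(1), 'x',np.percentile(x[q],[1,50,99]).round(1))
        A=np.c_[x[q],y[q]]; 
# direction of the fixture from ends
```

```text
top
-33 31 z [91. 92. 93.] rgb [208 207 212]
-31 11 z [91. 92. 93.] rgb [224 223 226]
-29 23 z [96. 97. 99.] rgb [227 226 229]
-27 33 z [97. 98. 99.] rgb [232 231 234]
-25 28 z [97. 98. 99.] rgb [234 233 237]
-23 27 z [ 97.  98. 100.] rgb [235 234 237]
-21 25 z [ 98.  99. 101.] rgb [235 234 237]
-19 35 z [ 98. 100. 101.] rgb [234 233 236]
-17 32 z [ 98. 100. 101.] rgb [228 228 230]
-15 75 z [ 90.  95. 100.] rgb [199 197 202]
-13 75 z [78. 85. 90.] rgb [190 188 193]
-11 82 z [67. 73. 80.] rgb [189 188 193]
-9 69 z [57. 62. 67.] rgb [176 174 178]
-7 73 z [45. 51. 56.] rgb [111 110 114]
-5 44 z [38. 41. 45.] rgb [101 109 127]
11 9 z [ 97. 100. 101.] rgb [ 84 113 161]
13 31 z [ 99. 100. 101.] rgb [ 69 115 182]
15 33 z [ 98. 100. 101.] rgb [ 51 117 199]
17 34 z [ 97.  99. 101.] rgb [ 48 117 202]
19 33 z [ 97.  99. 100.] rgb [ 47 118 202]
21 33 z [ 97.  98. 100.] rgb [ 47 118 202]
23 37 z [96. 98. 99.] rgb [ 46 116 198]
25 58 z [89. 91. 99.] rgb [ 43 108 186]
27 28 z [88. 90. 91.] rgb [ 43 108 185]
29 34 z [89. 90. 91.] rgb [ 43 109 186]
31 30 z [88. 90. 92.] rgb [ 43 109 186]
33 35 z [88.
[... 1092 characters left out ...]
08 169]
17 16 z [73. 97. 99.] rgb [ 74 109 170]
19 11 z [56. 97. 98.] rgb [ 76 109 170]
21 15 z [95. 98. 98.] rgb [ 76 109 169]
23 13 z [95. 97. 98.] rgb [ 74 105 163]
25 39 z [89. 93. 97.] rgb [ 69  89 135]
27 14 z [88. 89. 97.] rgb [ 75 105 162]
29 10 z [88. 89. 90.] rgb [ 76 107 164]
31 11 z [88. 89. 90.] rgb [ 75 106 163]
33 14 z [87. 89. 90.] rgb [ 73 102 155]
35 68 z [62. 75. 88.] rgb [ 66  81 116]
37 57 z [60. 73. 87.] rgb [ 66  80 117]
39 10 z [59. 61. 63.] rgb [ 75 104 160]
41 14 z [59. 60. 61.] rgb [ 75 105 161]
43 12 z [59. 60. 62.] rgb [ 76 105 161]
45 8 z [58. 59. 61.] rgb [ 75 104 160]
alu y [-33.1  -6.9  27.4] x [-32.4 -24.4 -20.2]
blue y [-33.2  -4.7  33.1] x [12.4 20.  26.9]
```

Run:
```python
import numpy as np
from rig import robot
o=robot.observe(); p=o['position']*1000; y=np.radians(o['tcp_rot'][2])
tx=np.array([np.cos(y),np.sin(y)]); ty=np.array([np.sin(y),-np.cos(y)])
d=np.array([539.9,195.1])-p[:2]; print('dx',d@tx,'dy',d@ty,'roll(world yaw change)',-11.3-o['tcp_rot'][2])
```

```text
dx 570.8698140300731 dy -684.2950513928569 roll(world yaw change) -25.153551608354032
```

The gap runs from local x −15 (aluminium) to +11 (blue), about 26.5 mm wide, so the play is about 7 mm. The loose mid-gap is at about (498, −114) mm. Moving above the wedge.

```bash
python3 -m jog '[{"dx":0,"dy":0,"dz":-10,"grip":1},{"dx":25,"dy":-30,"dz":-10,"grip":1},{"dx":50,"dy":-60,"dz":-10,"grip":1},{"dx":75,"dy":-90,"dz":-10,"grip":1},{"dx":100,"dy":-120,"dz":-10,"grip":1},{"dx":125,"dy":-150,"dz":-10,"grip":1},{"dx":150,"dy":-180,"dz":-10,"grip":1},{"dx":175,"dy":-210,"dz":-10,"grip":1},{"dx":200,"dy":-240,"dz":-10,"grip":1},{"dx":225,"dy":-270,"dz":-10,"grip":1},{"dx":250,"dy":-300,"dz":-10,"grip":1},{"dx":275,"dy":-330,"dz":-10,"grip":1},{"dx":300,"dy":-360,"dz":-10,"grip":1},{"dx":325,"dy":-390,"dz":-10,"grip":1},{"dx":350,"dy":-420,"dz":-10,"grip":1},{"dx":375,"dy":-450,"dz":-10,"grip":1},{"dx":400,"dy":-480,"dz":-10,"grip":1},{"dx":425,"dy":-510,"dz":-10,"grip":1},{"dx":450,"dy":-540,"dz":-10,"grip":1},{"dx":475,"dy":-570,"dz":-10,"grip":1}]' 80
python3 -m jog '[{"dx":24,"dy":-29,"dz":0,"roll":0.1,"grip":1},{"dx":48,"dy":-57,"dz":0,"roll":0.2,"grip":1},{"dx":72,"dy":-86,"dz":0,"roll":0.3,"grip":1},{"dx":96,"dy":-114,"dz":0,"roll":0.439,"grip":1},{"dx":96,"dy":-114,"dz":0,"roll":0.439,"grip":1},{"dx":96,"dy":-114,"dz":0,"roll":0.439,"grip":1},{"dx":96,"dy":-114,"dz":0,"roll":0.439,"grip":1},{"dx":96,"dy":-114,"dz":0,"roll":0.439,"grip":1}]'
cat > meas.py <<'E'
from h import *
import sys
# wedge from wrist view, and shift in the tool's axes
s=snap('wrist'); save(s,sys.argv[1]); W=world(s); im=s['img'].astype(int)
m=(im[...,0]>130)&(im[...,1]<75)&(im[...,2]<75)&(W[...,2]>.12)&(W[...,2]<.26)
o=robot.observe(); p=o['position']*1000; y=np.radians(o['tcp_rot'][2]); print(p.round(1),o['tcp_rot'].round(2))
if m.sum()>50:
    q=W[m]; z=np.median(q[:,2]); q=q[abs(q[:,2]-z)<.004]
    c,sz,a=cv2.minAreaRect((q[:,:2]*1000).astype(np.float32)); print('wedge',np.round(c,1),np.round(sz,1),round(a,1),'z',z)
    d=np.array(c)-p[:2]; print('dx',d@[np.cos(y),np.sin(y)],'dy',d@[np.sin(y),-np.cos(y)])
E
python3 meas.py w1
```

```text
clock: 0.77
position: [0.2153, -0.4743, 0.1916]
tcp_rot: [179.9, -0.0, -11.3]
contact_force: [-0.1, 0.1, 0.9]
opening: 0.0854
grasp_force: 0.0
[ 215.1 -474.4  191.5] [ 1.7996e+02 -1.0000e-02 -1.1320e+01]validation failed for argument at $[0]...
```

View pics/w1.png

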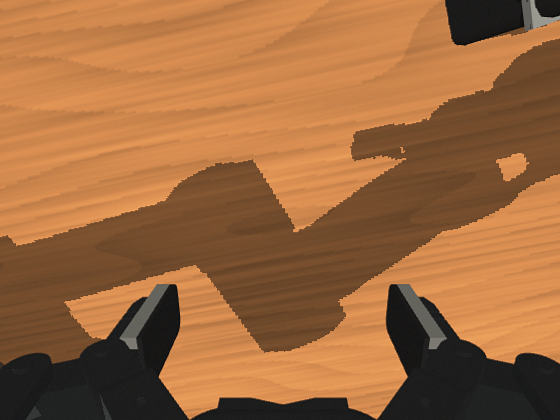

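The picture only shows bare bench with the two open fingers at (150,320) and (415,320). The first call was refused because `roll` was missing from its rows, so only the second one moved the arm. I go on from here with full rows.

```bash
python3 -m jog '[{"dx":9,"dy":-36,"dz":-5,"roll":0,"grip":1},{"dx":18,"dy":-72,"dz":-10,"roll":0,"grip":1},{"dx":28,"dy":-108,"dz":-10,"roll":0,"grip":1},{"dx":37,"dy":-144,"dz":-10,"roll":0,"grip":1},{"dx":47,"dy":-180,"dz":-10,"roll":0,"grip":1},{"dx":56,"dy":-216,"dz":-10,"roll":0,"grip":1},{"dx":65,"dy":-252,"dz":-10,"roll":0,"grip":1},{"dx":75,"dy":-288,"dz":-10,"roll":0,"grip":1},{"dx":84,"dy":-324,"dz":-10,"roll":0,"grip":1},{"dx":94,"dy":-360,"dz":-10,"roll":0,"grip":1},{"dx":103,"dy":-396,"dz":-10,"roll":0,"grip":1},{"dx":112,"dy":-432,"dz":-10,"roll":0,"grip":1},{"dx":122,"dy":-468,"dz":-10,"roll":0,"grip":1},{"dx":131,"dy":-504,"dz":-10,"roll":0,"grip":1},{"dx":140,"dy":-540,"dz":-10,"roll":0,"grip":1},{"dx":150,"dy":-576,"dz":-10,"roll":0,"grip":1},{"dx":159,"dy":-612,"dz":-10,"roll":0,"grip":1},{"dx":168,"dy":-648,"dz":-10,"roll":0,"grip":1},{"dx":178,"dy":-684,"dz":-10,"roll":0,"grip":1},{"dx":187,"dy":-720,"dz":-10,"roll":0,"grip":1}]' 80
python3 -m jog '[{"dx":0,"dy":0,"dz":0,"roll":0,"grip":1},{"dx":0,"dy":0,"dz":0,"roll":0,"grip":1},{"dx":0,"dy":0,"dz":0,"roll":0,"grip":1}]'
python3 meas.py w2
```

```text
clock: 2.48
position: [0.5418, 0.1973, 0.2011]
tcp_rot: [180.0, -0.0, -11.3]
contact_force: [0.8, -1.0, 1.1]
opening: 0.0849
grasp_force: 0.0
clock: 2.73
position: [0.5401, 0.1954, 0.2007]
tcp_rot: [179.9, 0.1, -11.3]
contact_force: [0.8, 0.6, 0.0]
opening: 0.0855
grasp_force: 0.0
[539.9 194.9 200.9] [ 1.7994e+02  6.0000e-02 -1.1360e+01]
wedge [540.3 193.9] [38.2 44.8] 79.0 z 0.13546063882982914
dx 0.6139547098955686 dy 0.9792799694447951
```

View pics/w2.png

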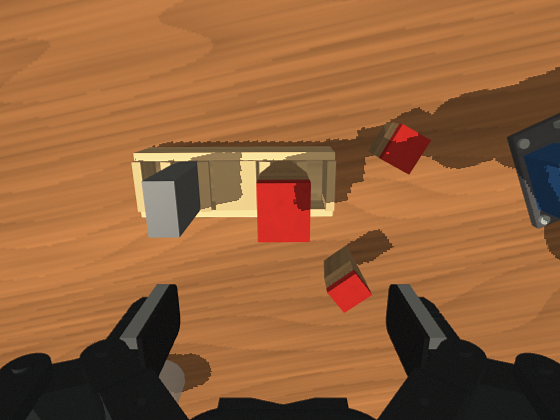

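The view shows the red head at (284,211) square to the fingers, with the slim wedge at (165,215) and nothing in the fingers' way. Descend and grip.

```bash
python3 -m jog '[{"dx":0.5,"dy":0.5,"dz":20,"roll":0,"grip":1},{"dx":0.5,"dy":0.5,"dz":40,"roll":0,"grip":1},{"dx":0.5,"dy":0.5,"dz":60,"roll":0,"grip":1},{"dx":0.5,"dy":0.5,"dz":80,"roll":0,"grip":1},{"dx":0.5,"dy":0.5,"dz":95,"roll":0,"grip":1},{"dx":0.5,"dy":0.5,"dz":103,"roll":0,"grip":1},{"dx":0.5,"dy":0.5,"dz":103,"roll":0,"grip":1},{"dx":0.5,"dy":0.5,"dz":103,"roll":0,"grip":1},{"dx":0.5,"dy":0.5,"dz":103,"roll":0,"grip":0.2},{"dx":0.5,"dy":0.5,"dz":103,"roll":0,"grip":0.2},{"dx":0.5,"dy":0.5,"dz":103,"roll":0,"grip":0.2},{"dx":0.5,"dy":0.5,"dz":103,"roll":0,"grip":0.2},{"dx":0.5,"dy":0.5,"dz":103,"roll":0,"grip":0.2},{"dx":0.5,"dy":0.5,"dz":103,"roll":0,"grip":0.2},{"dx":0.5,"dy":0.5,"dz":103,"roll":0,"grip":0.2},{"dx":0.5,"dy":0.5,"dz":103,"roll":0,"grip":0.2},{"dx":0.5,"dy":0.5,"dz":103,"roll":0,"grip":0.2},{"dx":0.5,"dy":0.5,"dz":103,"roll":0,"grip":0.2}]' 80
```

```text
clock: 4.28
position: [0.5403, 0.1957, 0.0983]
tcp_rot: [180.0, 0.0, -11.3]
contact_force: [1.0, 0.6, 0.7]
opening: 0.0171
grasp_force: 0.0
```

Run:
```python
from h import *
s=snap('wrist'); t=snap('scene')
a=np.vstack([s['img'][100:400,:],]) ; b=cv2.resize(t['img'][130:330,200:480],(560,300*4//3))[:300]
cv2.imwrite('pics/w3.png',cv2.cvtColor(np.vstack([a,b]),cv2.COLOR_RGB2BGR))
print(robot.observe()['opening'],robot.observe()['grasp_force'])
```

```text
0.017121784515193708 0.0
```

View pics/w3.png

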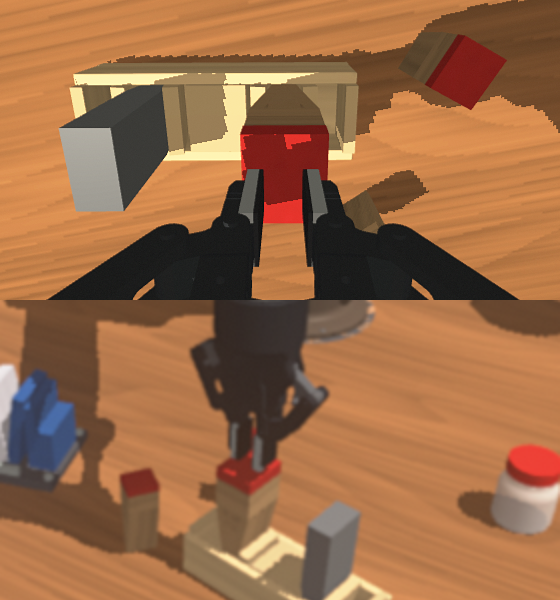

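The fingers are shut to 17 mm with nothing between them. In the wrist part the pads at (250,200) and (315,200) overlap the near part of the red top; in the scene part they stand above or behind it. I'll check where the pads really are from depth.

Run:
```python
from h import *
for n in('wrist','scene','top'):
    s=snap(n); W=world(s); im=s['img'].astype(int)
    red=(im[...,0]>100)&(im[...,1]<75)&(im[...,2]<75)
    d=np.hypot(W[...,0]-.540,W[...,1]-.194)
    m=red&(d<.04); print(n,'red z',np.nanpercentile(W[m][:,2],[5,50,95]).round(4),'xy',np.nanmedian(W[m][:,:2],0).round(4))
    k=(im.max(2)<150)&(im.max(2)-im.min(2)<25)&(d<.08)&(W[...,2]>.06)&(W[...,2]<.26)
    q=W[k]; print(' dark',len(q))
    for lo in np.arange(.06,.26,.02):
        e=q[(q[:,2]>=lo)&(q[:,2]<lo+.02)]
        if len(e)>5: print('  z',lo.round(2),len(e),'x',np.percentile(e[:,0],[5,50,95]).round(3),'y',np.percentile(e[:,1],[5,50,95]).round(3))
    if n=='wrist':
        for v in range(260,400,15): print(v,[tuple((W[v,u]*1000).round(0)) for u in(255,312)])
o=robot.observe();print(o['joint_positions'].round(2),o['position'])
print(np.linalg.inv(snap('wrist')['camera_from_world']).round(3))
```

```text
wrist red z [0.125  0.1353 0.1364] xy [0.5508 0.1934]
 dark 35879
  z 0.06 61 x [0.55  0.555 0.561] y [0.271 0.272 0.273]
  z 0.08 76 x [0.551 0.555 0.56 ] y [0.271 0.272 0.273]
  z 0.1 124 x [0.549 0.555 0.561] y [0.271 0.272 0.273]
  z 0.12 59 x [0.545 0.555 0.56 ] y [0.202 0.272 0.273]
  z 0.14 1410 x [0.536 0.547 0.552] y [0.174 0.202 0.213]
  z 0.16 2535 x [0.532 0.547 0.552] y [0.174 0.188 0.212]
  z 0.18 12974 x [0.524 0.544 0.558] y [0.155 0.202 0.234]
  z 0.2 16800 x [0.539 0.553 0.56 ] y [0.143 0.193 0.242]
  z 0.22 1840 x [0.551 0.555 0.559] y [0.173 0.2   0.21 ]
260 [(np.float64(553.0), np.float64(205.0), np.float64(136.0)), (np.float64(548.0), np.float64(180.0), np.float64(136.0))]
275 [(np.float64(552.0), np.float64(204.0), np.float64(150.0)), (np.float64(547.0), np.float64(181.0), np.float64(148.0))]
290 [(np.float64(551.0), np.float64(203.0), np.float64(160.0)), (np.float64(547.0), np.float64(182.0), np.float64(160.0))]
305 [(np.float64(551.0), np.float64(202.0), np.float64(171.0)), (np.float64(548.0), np.float64(183.0), np.float64(171.0))]
320 [(np.float64(549.0), np
[... 903 characters left out ...]
.53  0.547 0.559] y [0.159 0.188 0.232]
  z 0.2 413 x [0.529 0.551 0.561] y [0.149 0.194 0.245]
  z 0.22 630 x [0.534 0.553 0.563] y [0.142 0.209 0.257]
  z 0.24 399 x [0.543 0.553 0.559] y [0.164 0.214 0.238]
top red z [0.1238 0.1352 0.1942] xy [0.5215 0.1834]
 dark 438
  z 0.18 60 x [0.519 0.526 0.531] y [0.162 0.168 0.178]
  z 0.2 36 x [0.517 0.522 0.526] y [0.152 0.162 0.179]
  z 0.22 200 x [0.516 0.525 0.537] y [0.136 0.143 0.155]
  z 0.24 133 x [0.521 0.529 0.536] y [0.148 0.158 0.165]
[ 15.57  18.24 104.64  -0.    57.13 116.86] [0.54033884 0.19566783 0.09833843]
[[-0.196  0.933  0.301  0.616]
 [-0.981 -0.187 -0.06   0.18 ]
 [-0.    -0.307  0.952  0.281]
 [ 0.     0.     0.     1.   ]]
```

Depth shows the closed fingertips at z ≈ 0.138, about 40 mm above the reported TCP height (0.098), though x and y agree. So the fingers closed just above the red top, which is at 0.135. I open, re-check the tip height, then go about 43 mm lower.

```bash
python3 -m jog '[{"dx":0,"dy":0,"dz":0,"roll":0,"grip":1},{"dx":0,"dy":0,"dz":0,"roll":0,"grip":1},{"dx":0,"dy":0,"dz":0,"roll":0,"grip":1},{"dx":0,"dy":0,"dz":0,"roll":0,"grip":1},{"dx":0,"dy":0,"dz":0,"roll":0,"grip":1},{"dx":0,"dy":0,"dz":0,"roll":0,"grip":1},{"dx":0,"dy":0,"dz":0,"roll":0,"grip":1},{"dx":0,"dy":0,"dz":0,"roll":0,"grip":1}]'
cat > tips.py <<'E'
from h import *
s=snap('wrist'); W=world(s); im=s['img'].astype(int); o=robot.observe(); p=o['position']; y=np.radians(o['tcp_rot'][2])
d=W[...,:2]-p[:2]; a=d@[np.cos(y),np.sin(y)]*1000; b=d@[np.sin(y),-np.cos(y)]*1000; z=W[...,2]*1000
k=(im.max(2)-im.min(2)<30)&(z>p[2]*1000-20)&(abs(a)<25)&(abs(b)<65)
for sg in(-1,1):
    q=k&(b*sg>5); print(sg,'low z',np.percentile(z[q],[0,.5,2,5]).round(1),'tool x',np.percentile(a[q&(z<np.percentile(z[q],10))],[2,50,98]).round(1),'y',np.percentile(b[q&(z<np.percentile(z[q],10))],[2,50,98]).round(1))
print('tcp',p.round(4),o['opening'],o['grasp_force'])
m=(im[...,0]>100)&(im[...,1]<75)&(im[...,2]<75)&(z>110)&(abs(a)<40)&(abs(b)<40)
if m.sum(): print('red z',np.percentile(z[m],[5,50,95]).round(1),'y',np.percentile(b[m],[2,98]).round(1))
E
python3 tips.py
```

```text
clock: 5.25
position: [0.5403, 0.1957, 0.0983]
tcp_rot: [180.0, 0.0, -11.3]
contact_force: [0.4, 0.6, -0.3]
opening: 0.0854
grasp_force: 0.0
-1 low z [151.3 154.4 158.3 164.1] tool x [-11.5   5.    9.9] y [-54.3 -41.9 -41.4]
1 low z [151.2 154.6 158.2 163.7] tool x [-11.6   5.    9.9] y [43.3 43.8 56.3]
tcp [0.5404 0.1956 0.0984] 0.08564228530899634 0.0
red z [133.8 135.4 136.4] y [-16.6  20.2]
```

The open tips are at z 0.151. Allowing the 13 mm swing, the tool really sits 40 mm above the reported height. Descend 43 mm and grip.

```bash
python3 -m jog '[{"dx":0,"dy":1,"dz":10,"roll":0,"grip":1},{"dx":0,"dy":1,"dz":20,"roll":0,"grip":1},{"dx":0,"dy":1,"dz":30,"roll":0,"grip":1},{"dx":0,"dy":1,"dz":38,"roll":0,"grip":1},{"dx":0,"dy":1,"dz":43,"roll":0,"grip":1},{"dx":0,"dy":1,"dz":43,"roll":0,"grip":1},{"dx":0,"dy":1,"dz":43,"roll":0,"grip":0.2},{"dx":0,"dy":1,"dz":43,"roll":0,"grip":0.2},{"dx":0,"dy":1,"dz":43,"roll":0,"grip":0.2},{"dx":0,"dy":1,"dz":43,"roll":0,"grip":0.2},{"dx":0,"dy":1,"dz":43,"roll":0,"grip":0.2},{"dx":0,"dy":1,"dz":43,"roll":0,"grip":0.2},{"dx":0,"dy":1,"dz":43,"roll":0,"grip":0.2},{"dx":0,"dy":1,"dz":43,"roll":0,"grip":0.2},{"dx":0,"dy":1,"dz":43,"roll":0,"grip":0.2},{"dx":0,"dy":1,"dz":43,"roll":0,"grip":0.2}]' 80; python3 tips.py
```

```text
clock: 6.63
position: [0.541, 0.1949, 0.0562]
tcp_rot: [-180.0, -0.1, -11.3]
contact_force: [-0.2, 0.2, 5.6]
opening: 0.0372
grasp_force: 79.8
-1 low z [102.7 110.  120.1 134.4] tool x [-9.   5.9 11.9] y [-37.9 -23.7 -18.6]
1 low z [100.7 109.  119.6 134.1] tool x [-8.   5.9 11.9] y [20.8 25.9 40.3]
tcp [0.541  0.1949 0.0562] 0.03709651760237535 79.83002543449402
red z [128.7 135.3 136.2] y [-17.4  19.6]
```

Gripped: 37 mm opening, 80 N. Draw it straight up 120 mm.

```bash
python3 -m jog '[{"dx":0,"dy":0,"dz":-6,"roll":0,"grip":0.2},{"dx":0,"dy":0,"dz":-14,"roll":0,"grip":0.2},{"dx":0,"dy":0,"dz":-24,"roll":0,"grip":0.2},{"dx":0,"dy":0,"dz":-34,"roll":0,"grip":0.2},{"dx":0,"dy":0,"dz":-44,"roll":0,"grip":0.2},{"dx":0,"dy":0,"dz":-56,"roll":0,"grip":0.2},{"dx":0,"dy":0,"dz":-70,"roll":0,"grip":0.2},{"dx":0,"dy":0,"dz":-85,"roll":0,"grip":0.2},{"dx":0,"dy":0,"dz":-100,"roll":0,"grip":0.2},{"dx":0,"dy":0,"dz":-112,"roll":0,"grip":0.2},{"dx":0,"dy":0,"dz":-120,"roll":0,"grip":0.2},{"dx":0,"dy":0,"dz":-120,"roll":0,"grip":0.2},{"dx":0,"dy":0,"dz":-120,"roll":0,"grip":0.2}]'; python3 tips.py; python3 meas.py w4
python3 - <<'E'
from rig import robot
import numpy as np
o=robot.observe();p=o['position'][:2]*1000;y=np.radians(o['tcp_rot'][2])
d=np.array([498.,-114.2])-p; print('to gap: dx',d@[np.cos(y),np.sin(y)],'dy',d@[np.sin(y),-np.cos(y)])
E
```

```text
clock: 7.77
position: [0.5404, 0.1947, 0.1759]
tcp_rot: [-180.0, -0.0, -11.3]
contact_force: [0.3, -0.3, -0.4]
opening: 0.037
grasp_force: 80.0
-1 low z [222.1 228.8 239.5 254. ] tool x [-7.8  6.5 12.6] y [-38.2 -24.1 -19. ]
1 low z [220.7 228.3 238.4 253.5] tool x [-7.5  6.6 12.5] y [20.4 25.6 39.9]
tcp [0.5397 0.1945 0.175 ] 0.037366836429050615 80.0320565700531
red z [254.1 255.1 256. ] y [-17.8  19.2]
[539.3 194.4 174.4] [ 1.7995e+02  1.0000e-01 -1.1300e+01]
wedge [539.5 193.7] [38.6 46.1] 79.1 z 0.2541861948127244
dx 0.29299382952001607 dy 0.7247990722597827
to gap: dx 19.96089335173232 dy 310.75895786777846
```

```bash
python3 -m jog '[{"dx":1,"dy":15,"dz":0,"roll":-0.03,"grip":0.2},{"dx":3,"dy":40,"dz":0,"roll":-0.07,"grip":0.2},{"dx":5,"dy":70,"dz":0,"roll":-0.11,"grip":0.2},{"dx":7,"dy":100,"dz":0,"roll":-0.15,"grip":0.2},{"dx":9,"dy":130,"dz":0,"roll":-0.19,"grip":0.2},{"dx":11,"dy":160,"dz":0,"roll":-0.23,"grip":0.2},{"dx":12,"dy":190,"dz":0,"roll":-0.28,"grip":0.2},{"dx":14,"dy":220,"dz":0,"roll":-0.33,"grip":0.2},{"dx":16,"dy":250,"dz":0,"roll":-0.38,"grip":0.2},{"dx":18,"dy":275,"dz":0,"roll":-0.42,"grip":0.2},{"dx":19,"dy":295,"dz":0,"roll":-0.44,"grip":0.2},{"dx":20,"dy":310,"dz":0,"roll":-0.449,"grip":0.2},{"dx":20,"dy":310,"dz":0,"roll":-0.449,"grip":0.2},{"dx":20,"dy":310,"dz":0,"roll":-0.449,"grip":0.2},{"dx":20,"dy":310,"dz":0,"roll":-0.449,"grip":0.2}]'; python3 meas.py w5
```

```text
clock: 9.12
position: [0.4985, -0.1125, 0.1745]
tcp_rot: [-179.9, 0.1, 14.4]
contact_force: [0.1, -0.1, -0.7]
opening: 0.0372
grasp_force: 80.2
[ 498.7 -112.3  174.7] [-1.7993e+02  5.0000e-02  1.4450e+01]
wedge [ 498.1 -112.7] [46.1 39.1] 14.2 z 0.2537709968942228
dx -0.6703059218324329 dy 0.24594656667514397
```

View pics/w5.png

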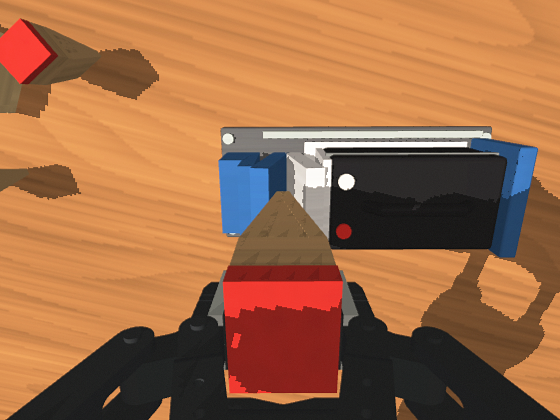

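```bash
cat > gap.py <<'E'
from h import *
a=np.radians(104.4); ex=np.array([np.cos(a),np.sin(a)]); ey=np.array([-np.sin(a),np.cos(a)]); o=np.array([.498,-.1142])
for n in('wrist','scene'):
    s=snap(n); W=world(s).reshape(-1,3); C=s['img'].reshape(-1,3).astype(int)
    d=(W[:,:2]-o)*1000; x=d@ex; y=d@ey; z=W[:,2]*1000
    blue=(C[:,2]>C[:,0]+50); al=(C.max(1)-C.min(1)<25)&(C.min(1)>90)
    t=(abs(z-99)<3)&(abs(y)<32)
    B=t&blue&(x>5)&(x<25); A=t&al&(x<-5)&(x>-30)
    for nm,m in(('blue',B),('alu',A)):
        if m.sum()>5: print(n,nm,m.sum(),'x',np.percentile(x[m],[1,5,50,95,99]).round(1),'y',np.percentile(y[m],[2,98]).round(1))
    w=(abs(x)<40)&(abs(y)<40)&(z>110)&(C[:,0]>C[:,2]+30)
    for lo in range(110,260,15):
        q=w&(z>=lo)&(z<lo+15)
        if q.sum()>5: print(n,'wedge z',lo,'x',np.percentile(x[q],[2,98]).round(1),'y',np.percentile(y[q],[2,98]).round(1))
r=robot.observe(); print('tcp fix',((r['position'][:2]-o)@ex*1000).round(2),((r['position'][:2]-o)@ey*1000).round(2),r['position'].round(4),r['contact_force'].round(1))
E
python3 gap.py
```

```text
wrist blue 769 x [11.6 12.2 18.9 24.5 24.9] y [-31.4   3.4]
wrist alu 1014 x [-28.9 -28.4 -22.4 -15.1 -14.6] y [-31.2  10.9]
wrist wedge z 125 x [-3.6  6.4] y [-22.9 -22.3]
wrist wedge z 140 x [-5.8  8.5] y [-23.  -22.4]
wrist wedge z 155 x [-8.2 11.1] y [-23.1 -22.2]
wrist wedge z 170 x [-10.9  13.4] y [-23.  -22.2]
wrist wedge z 185 x [-13.2  16. ] y [-23.1 -22.2]
wrist wedge z 200 x [-15.8  18.7] y [-23.2 -22.2]
wrist wedge z 215 x [-17.1  20.4] y [-23.3 -10.1]
wrist wedge z 230 x [-17.1  20.3] y [-23.5 -10.5]
wrist wedge z 245 x [-17.2  20. ] y [-23.4  20.2]
scene blue 80 x [14.  14.6 19.6 24.5 24.8] y [-29.2  26.4]
scene alu 85 x [-25.9 -25.4 -16.9 -11.9 -10.9] y [-30.6  22.7]
scene wedge z 125 x [-1.  10.1] y [-25.1  19.9]
scene wedge z 140 x [-3.5 12.7] y [-25.5  18.6]
scene wedge z 155 x [-6.  15.5] y [-25.9  19.2]
scene wedge z 170 x [-8.  17.5] y [-25.2  17.4]
scene wedge z 185 x [-11.4  20.3] y [-25.8  19. ]
scene wedge z 200 x [-13.6  22.6] y [-25.7  13.4]
scene wedge z 215 x [-25.1  29.6] y [-25.9  -2.1]
scene wedge z 230 x [-27.1  35.2] y [-27.   1.]
scene wedge z 245 x [-27.4  24. ] y [-26.3  18.8]
tcp fix 1.68 -1.44 [ 0.499  -0.1122  0.1751] [ 0.3  0.8 -1.4]
```

The red wedge hangs upright over the fixture, its tip at about (284,195), between the blue jaw (265,180) and the aluminium jaw (305,180). Both cameras put it 3 mm too far towards the blue jaw. I correct by dy +3 and lower 70 mm, which should end just above first contact.

```bash
python3 -m jog '[{"dx":0,"dy":3,"dz":0,"roll":0,"grip":0.2},{"dx":0,"dy":3,"dz":0,"roll":0,"grip":0.2},{"dx":0,"dy":3,"dz":10,"roll":0,"grip":0.2},{"dx":0,"dy":3,"dz":20,"roll":0,"grip":0.2},{"dx":0,"dy":3,"dz":30,"roll":0,"grip":0.2},{"dx":0,"dy":3,"dz":40,"roll":0,"grip":0.2},{"dx":0,"dy":3,"dz":50,"roll":0,"grip":0.2},{"dx":0,"dy":3,"dz":58,"roll":0,"grip":0.2},{"dx":0,"dy":3,"dz":64,"roll":0,"grip":0.2},{"dx":0,"dy":3,"dz":68,"roll":0,"grip":0.2},{"dx":0,"dy":3,"dz":70,"roll":0,"grip":0.2},{"dx":0,"dy":3,"dz":70,"roll":0,"grip":0.2},{"dx":0,"dy":3,"dz":70,"roll":0,"grip":0.2}]'; python3 gap.py; python3 meas.py w6
```

```text
clock: 10.35
position: [0.5002, -0.1163, 0.1057]
tcp_rot: [180.0, -0.0, 14.4]
contact_force: [0.3, -0.3, -1.5]
opening: 0.0375
grasp_force: 80.3
wrist blue 913 x [11.5 12.3 19.5 24.5 24.9] y [-31.7  -4.3]
wrist alu 851 x [-29.  -28.5 -23.2 -15.5 -14.6] y [-31.6  -7.9]
wrist wedge z 110 x [-16.4  10.8] y [-23.5 -22.6]
wrist wedge z 125 x [-19.   13.4] y [-23.5 -22.6]
wrist wedge z 140 x [-20.8  15.7] y [-23.6 -22.6]
wrist wedge z 155 x [-21.1  16. ] y [-23.7 -10.9]
wrist wedge z 170 x [-21.3  16. ] y [-23.8  20.1]
wrist wedge z 185 x [-21.3  16. ] y [-23.1  19.5]
wrist wedge z 200 x [-38.9  37. ] y [ 6.4 12.5]
wrist wedge z 215 x [-26.3  21.5] y [-17.3  -8.6]
wrist wedge z 230 x [-26.   20.8] y [-17.3 -16.1]
scene blue 77 x [14.3 14.7 19.  24.4 24.7] y [-28.9  28.2]
scene alu 25 x [-26.  -25.7 -18.6 -13.  -12.6] y [-31.  -12.6]
scene wedge z 110 x [-13.4  15.5] y [-25.9  16.9]
scene wedge z 125 x [-17.   17.4] y [-26.3  17.7]
scene wedge z 140 x [-18.5  19.2] y [-26.6  -8. ]
scene wedge z 155 x [-30.7  31.6] y [-27.    3.2]
scene wedge z 170 x [-25.   19.4] y [-26.5  17.4]
scene wedge z 185 x [-39.   32.7] y [-20.8  11.4]
scene wedge z 200 x [-17.6  29.2] y [-15.3  14.4]
scene wedge z 215 x [-23.6  25.8] y [-19.8  15.5]
scene wedge z 230 x [-32.8  32.1] y [-18.9   4.6]
tcp fix -2.67 -1.79 [ 0.5004 -0.1163  0.106 ] [-1.  -0.3 -0.8]
[ 500.3 -116.3  106. ] [ 1.7996e+02 -6.0000e-02  1.4420e+01]
wedge [ 499.9 -116.5] [46.5 39.2] 14.8 z 0.18520751387326717
dx -0.49079987707397327 dy 0.05578146752171468
```

View pics/w6.png

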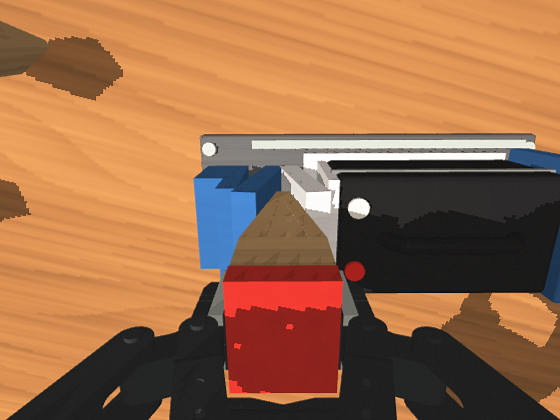

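The wedge is in the gap with its tip at z ≈ 0.060, and there is no contact force. It is now about 1 mm too far towards the aluminium jaw. I continue down, following the blue jaw's slope.

```bash
python3 -m jog '[{"dx":0,"dy":-1,"dz":0,"roll":0,"grip":0.2},{"dx":0,"dy":-1,"dz":4,"roll":0,"grip":0.2},{"dx":0,"dy":-1,"dz":8,"roll":0,"grip":0.2},{"dx":0,"dy":-1,"dz":11,"roll":0,"grip":0.2},{"dx":0,"dy":-0.7,"dz":14,"roll":0,"grip":0.2},{"dx":0,"dy":-0.3,"dz":16,"roll":0,"grip":0.2},{"dx":0,"dy":0,"dz":18,"roll":0,"grip":0.2},{"dx":0,"dy":0,"dz":18,"roll":0,"grip":0.2}]'; python3 gap.py | grep -E 'wrist (blue|alu)|tcp'; python3 meas.py w7
```

```text
clock: 11.17
position: [0.4999, -0.1161, 0.0871]
tcp_rot: [-180.0, -0.0, 14.4]
contact_force: [1.9, 0.5, -1.4]
opening: 0.0371
grasp_force: 80.5
wrist blue 939 x [11.4 12.2 20.1 24.6 24.9] y [-31.8  -4. ]
wrist alu 940 x [-29.9 -29.6 -25.  -17.1 -16.2] y [-31.7  -4.5]
tcp fix -2.29 -1.4 [ 0.4999 -0.1161  0.0871] [ 1. -0. -2.]
[ 499.9 -116.1   87.1] [-1.800e+02 -2.000e-02  1.441e+01]
wedge [ 499.6 -116.3] [46.2 38.9] 14.4 z 0.16630125152857797
dx -0.3734218726066521 dy 0.058089293077244086
```

```bash
python3 -m jog '[{"dx":0,"dy":0.4,"dz":2,"roll":0,"grip":0.2},{"dx":0,"dy":0.7,"dz":4,"roll":0,"grip":0.2},{"dx":0,"dy":1.1,"dz":6,"roll":0,"grip":0.2},{"dx":0,"dy":1.4,"dz":8,"roll":0,"grip":0.2},{"dx":0,"dy":1.8,"dz":10,"roll":0,"grip":0.2},{"dx":0,"dy":2.1,"dz":12,"roll":0,"grip":0.2},{"dx":0,"dy":2.1,"dz":12,"roll":0,"grip":0.2}]'; python3 gap.py | grep -E 'wrist (blue|alu)|tcp'; python3 meas.py w8
```

```text
clock: 11.9
position: [0.5002, -0.1182, 0.0749]
tcp_rot: [180.0, 0.0, 14.4]
contact_force: [0.7, -0.2, -2.0]
opening: 0.0372
grasp_force: 80.5
wrist blue 1194 x [11.5 12.5 20.2 24.6 24.9] y [-31.7  -2.3]
wrist alu 662 x [-29.9 -29.7 -26.5 -21.  -20.4] y [-31.7  -8.9]
tcp fix -4.49 -1.15 [ 0.5002 -0.1183  0.0749] [ 1.5  0.2 -1.7]
[ 500.2 -118.3   74.9] [1.800e+02 1.000e-02 1.443e+01]
wedge [ 499.5 -118.4] [46.8 39.2] 14.4 z 0.15406803136024236
dx -0.6978848038949871 dy -0.008219856105296505
```

```bash
python3 -m jog '[{"dx":0,"dy":0.2,"dz":1,"roll":0,"grip":0.2},{"dx":0,"dy":0.4,"dz":2,"roll":0,"grip":0.2},{"dx":0,"dy":0.5,"dz":3,"roll":0,"grip":0.2},{"dx":0,"dy":0.5,"dz":4,"roll":0,"grip":0.2},{"dx":0,"dy":0.5,"dz":5,"roll":0,"grip":0.2},{"dx":0,"dy":0.5,"dz":5,"roll":0,"grip":0.2}]'; python3 gap.py | grep -E 'wrist (blue|alu)|tcp'; python3 meas.py w9
```

```text
clock: 12.55
position: [0.5005, -0.1187, 0.0722]
tcp_rot: [-180.0, 0.0, 14.4]
contact_force: [-5.5, 2.9, 12.6]
opening: 0.0374
grasp_force: 81.8
wrist blue 1243 x [11.5 12.5 20.  24.5 24.9] y [-31.7  -2.6]
wrist alu 595 x [-29.9 -29.7 -26.8 -21.8 -21.4] y [-31.8 -10.4]
tcp fix -4.92 -1.29 [ 0.5005 -0.1186  0.0722] [-3.9  2.3 12.1]
[ 500.5 -118.7   72.2] [-1.7998e+02  2.0000e-02  1.4420e+01]
wedge [ 500.2 -118.9] [46.3 39. ] 14.8 z 0.15143360989801424
dx -0.40612160381489654 dy 0.1479946805178464
```

Resistance of 12 N, about 1 mm left. Pressing further.

```bash
python3 -m jog '[{"dx":0,"dy":0,"dz":1,"roll":0,"grip":0.2},{"dx":0,"dy":0,"dz":1.5,"roll":0,"grip":0.2},{"dx":0,"dy":0,"dz":2,"roll":0,"grip":0.2},{"dx":0,"dy":0,"dz":2,"roll":0,"grip":0.2},{"dx":0,"dy":0,"dz":2,"roll":0,"grip":0.2}]'; python3 gap.py | grep -E 'wrist (blue|alu)|tcp'; python3 meas.py w10
```

```text
clock: 13.12
position: [0.5005, -0.1187, 0.0721]
tcp_rot: [-180.0, 0.1, 14.4]
contact_force: [-8.7, 3.1, 23.3]
opening: 0.0373
grasp_force: 83.3
wrist blue 1244 x [11.6 12.6 20.1 24.5 24.9] y [-31.7  -2.4]
wrist alu 592 x [-30.  -29.7 -26.8 -21.8 -21.4] y [-31.7 -10.3]
tcp fix -4.94 -1.33 [ 0.5005 -0.1187  0.0721] [-7.8  3.7 24.3]
[ 500.6 -118.7   72.1] [-1.7997e+02  5.0000e-02  1.4420e+01]
wedge [ 500.4 -118.8] [45.7 39.1] 14.8 z 0.15140862711834138
dx -0.1930994935804097 dy 0.13716101596158037
```

The force doubled to 24 N without any movement, so it is a hard stop and tight. Release and retreat.

```bash
python3 -m jog '[{"dx":0,"dy":0,"dz":0,"roll":0,"grip":0.55},{"dx":0,"dy":0,"dz":0,"roll":0,"grip":0.7},{"dx":0,"dy":0,"dz":0,"roll":0,"grip":0.8},{"dx":0,"dy":0,"dz":0,"roll":0,"grip":1},{"dx":0,"dy":0,"dz":0,"roll":0,"grip":1},{"dx":0,"dy":0,"dz":0,"roll":0,"grip":1},{"dx":0,"dy":0,"dz":0,"roll":0,"grip":1},{"dx":0,"dy":0,"dz":-10,"roll":0,"grip":1},{"dx":0,"dy":0,"dz":-25,"roll":0,"grip":1},{"dx":0,"dy":0,"dz":-45,"roll":0,"grip":1},{"dx":0,"dy":0,"dz":-65,"roll":0,"grip":1},{"dx":0,"dy":0,"dz":-85,"roll":0,"grip":1},{"dx":0,"dy":0,"dz":-100,"roll":0,"grip":1},{"dx":0,"dy":0,"dz":-100,"roll":0,"grip":1},{"dx":0,"dy":0,"dz":-100,"roll":0,"grip":1}]'; python3 gap.py | grep -E 'wrist|scene (blue|alu)|tcp'; python3 meas.py w11
```

```text
clock: 14.52
position: [0.5014, -0.119, 0.1697]
tcp_rot: [179.9, -0.1, 14.4]
contact_force: [-1.0, 0.3, 0.1]
opening: 0.0853
grasp_force: 0.0
wrist blue 813 x [11.9 13.8 21.3 24.6 24.9] y [-31.4  29.7]
wrist alu 281 x [-30.  -29.9 -27.2 -21.8 -21.3] y [-31.7  26.5]
wrist wedge z 110 x [-23.2  12.9] y [-23.3 -22.7]
wrist wedge z 125 x [-23.   12.5] y [-23.4 -22.7]
wrist wedge z 140 x [-23.6  13.4] y [-23.4  20.2]
wrist wedge z 215 x [37.  38.3] y [-11.1   3.6]
scene blue 82 x [13.6 14.4 19.1 24.1 24.5] y [-31.3  26.9]
scene alu 18 x [-29.7 -29.5 -23.3 -18.2 -17.6] y [-31.3 -14.9]
tcp fix -4.44 -0.52 [ 0.4996 -0.1184  0.1675] [-0.3  0.2  0.4]
[ 499.3 -118.3  167. ] [-1.7992e+02  1.3000e-01  1.4430e+01]
wedge [ 500.2 -119. ] [45.2 38.3] 14.7 z 0.15144615229505978
dx 0.7106905988690163 dy 0.9178999340122769
```

View pics/w11.png

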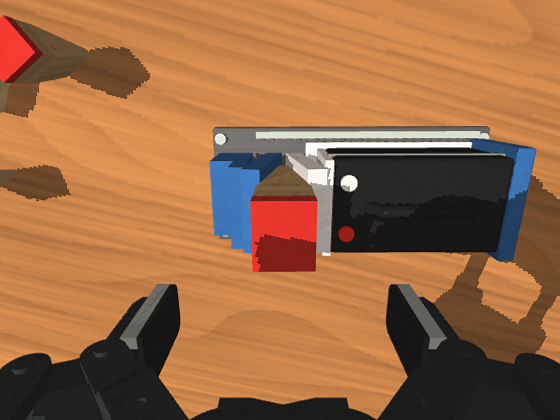

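The released wedge stands upright between the jaws at (284,235), top z 0.151, and the battery is against its stop at right (505,200). For certainty I press once more on its top with shut fingers, so that it can align freely.

```bash
python3 -m jog '[{"dx":0,"dy":0.5,"dz":0,"roll":0,"grip":0},{"dx":0,"dy":0.5,"dz":0,"roll":0,"grip":0},{"dx":0,"dy":0.5,"dz":0,"roll":0,"grip":0},{"dx":0,"dy":0.5,"dz":0,"roll":0,"grip":0},{"dx":0,"dy":0.5,"dz":0,"roll":0,"grip":0},{"dx":0,"dy":0.5,"dz":0,"roll":0,"grip":0},{"dx":0,"dy":0.5,"dz":10,"roll":0,"grip":0},{"dx":0,"dy":0.5,"dz":20,"roll":0,"grip":0},{"dx":0,"dy":0.5,"dz":30,"roll":0,"grip":0},{"dx":0,"dy":0.5,"dz":40,"roll":0,"grip":0},{"dx":0,"dy":0.5,"dz":48,"roll":0,"grip":0},{"dx":0,"dy":0.5,"dz":52,"roll":0,"grip":0},{"dx":0,"dy":0.5,"dz":54,"roll":0,"grip":0},{"dx":0,"dy":0.5,"dz":56,"roll":0,"grip":0},{"dx":0,"dy":0.5,"dz":57,"roll":0,"grip":0},{"dx":0,"dy":0.5,"dz":58,"roll":0,"grip":0},{"dx":0,"dy":0.5,"dz":58,"roll":0,"grip":0}]' 20
```

```text
clock: 16.08
position: [0.501, -0.1193, 0.1111]
tcp_rot: [180.0, -0.0, 14.4]
contact_force: [-1.1, 1.0, 2.1]
opening: 0.0001
grasp_force: 1.2
```

```bash
python3 -m jog '[{"dx":0,"dy":0,"dz":1,"roll":0,"grip":0},{"dx":0,"dy":0,"dz":2,"roll":0,"grip":0},{"dx":0,"dy":0,"dz":3,"roll":0,"grip":0},{"dx":0,"dy":0,"dz":4,"roll":0,"grip":0},{"dx":0,"dy":0,"dz":4,"roll":0,"grip":0},{"dx":0,"dy":0,"dz":4,"roll":0,"grip":0}]'
```

```text
clock: 16.58
position: [0.5012, -0.1193, 0.111]
tcp_rot: [180.0, -0.0, 14.4]
contact_force: [-9.0, 2.1, 22.0]
opening: -0.0001
grasp_force: 11.4
```

It holds hard at 22 N with no further travel. Retreat, check, and hand in.

```bash
python3 -m jog '[{"dx":0,"dy":0,"dz":0,"roll":0,"grip":0},{"dx":0,"dy":0,"dz":-5,"roll":0,"grip":0},{"dx":0,"dy":0,"dz":-20,"roll":0,"grip":0},{"dx":0,"dy":0,"dz":-40,"roll":0,"grip":0},{"dx":0,"dy":0,"dz":-60,"roll":0,"grip":0},{"dx":0,"dy":0,"dz":-80,"roll":0,"grip":0},{"dx":0,"dy":0,"dz":-80,"roll":0,"grip":0},{"dx":0,"dy":0,"dz":-80,"roll":0,"grip":0},{"dx":0,"dy":0,"dz":-80,"roll":0,"grip":0},{"dx":0,"dy":0,"dz":-80,"roll":0,"grip":0},{"dx":0,"dy":0,"dz":-80,"roll":0,"grip":0}]'; python3 gap.py | grep -E 'wrist'; python3 meas.py w12; python3 -c "
from rig import robot
print(robot.close_job())"
```

```text
clock: 17.5
position: [0.4994, -0.1188, 0.1847]
tcp_rot: [-179.9, 0.1, 14.4]
contact_force: [0.3, 0.2, 0.6]
opening: 0.0001
grasp_force: 0.0
wrist blue 771 x [11.6 13.6 21.1 24.5 24.9] y [-31.5  29.8]
wrist alu 250 x [-30.  -29.9 -27.4 -22.3 -21.7] y [-31.8  23.8]
wrist wedge z 110 x [-23.3  12.8] y [-23.3 -22.7]
wrist wedge z 125 x [-23.2  12.6] y [-23.4 -22.8]
wrist wedge z 140 x [-23.5  13.4] y [-23.5  19.9]
wrist wedge z 215 x [-11.6   0.6] y [-9.8 -9.3]
wrist wedge z 230 x [-18.6   8.5] y [-9.9 -5.3]
wrist wedge z 245 x [-18.7   8.5] y [-6.2 -5.3]
[ 500.  -119.   185.4] [-1.7995e+02  8.0000e-02  1.4430e+01]
wedge [ 500.6 -118.9] [44.6 38.3] 14.6 z 0.1514014324218636
dx 0.5983876539508888 dy 0.11740026973516132
the job is handed in; nothing more can be done
None
```

I put the large red-topped wedge into the gap, pressed it to a hard stop at about 22–24 N with no further travel, let go and handed the job in at about 17.5 s; the slim wedge was never touched, but hand-in gave no verdict.

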